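# Dispense contact gel into the handled dish

### The arm

A 7-joint arm with a two-finger parallel gripper is mounted at the origin on a cart in front of the work surface, level with it; the furniture and walls round the work are solid. World frame = base frame: x ahead of the robot, y to its left, z up, the work surface at z = 0. Lengths are in mm, angles in degrees, forces in N, time in s.
With the tool pointing down it reaches from about 375 to 925 mm from the base axis. Payload 3.1 kg.
Tool frame: the origin (TCP) lies midway between the tips of the shut fingers; the grasp point (between the pads) lies 19 mm behind it; z points along the fingers, y is the line along which they close (so a half turn about z gives the same grasp; the last joint's range is limited). The gripper opens to 85 mm and grips with 20 to 120 N. Pads are 22 mm wide; open, the fingers measure 114 mm over their backs; the gripper's body (76 mm by 85 mm) begins 54 mm behind the grasp point. The pads swing forward as they close: fully open they stand 13 mm farther back than shut.
Start: joints at [-77.166, 21.939, 2.515, 91.553, -1.026, 66.532, -2.859], TCP at [205.556, 616.644, 231.269] pointing down, gripper open.
Joint ranges: [-149.38, 149.38], [-23.57, 123.04], [-84.95, 90], [0, 143.3], [-89.99, 269.99], [3.08, 112.72], [-163.45, 163.45]. Speed limits (degrees/s): [159.86, 159.86, 180, 180, 180, 180, 180].

### API

Orientations are given as [roll, pitch, yaw] about the fixed x, y, z axes, in that order (R = Rz(yaw) Ry(pitch) Rx(roll)).
In Python, from cell import readout, eyes, robot gives the robot as it stands. The module is installed in compiled form; this text tells all that it offers.
- The arm moves only by the tool move_arm, never from a script. Its argument "deltas" is a list of rows, each a list of 7 numbers: the closure, from -1 (fully open) to 1 (shut), then the shift along the tool's x, y, z in mm, then the turn, a rotation vector about the tool's x, y, z in rad. A call has 1 to 20 rows; each row is the pose to reach, as a shift and turn from the pose commanded when the call began, along the tool's axes at that moment; what a row does not reach only later rows make up. A row lasts 1/10 s, in which the tool goes at most 50 mm and 8.59 degrees, less where a joint would pass 70% of its speed; a pose out of reach is approached as far as the arm can. A call with a gripper value outside its range is refused whole. The fingers move at their own pace and stop on an object; the grip force is fixed at half the most. Time passes only in rows, so rows that repeat a pose let the fingers close. It gives the time, the measured TCP pose, the force, the opening and the grip force at its end, in the units of the state.
- readout.get_obs(): the state, without advancing time (a new reading comes with each control period).
- eyes.read_camera(name): name is "scene" or "side" or "wrist"; returns a dict with "frame" (400x640x3 uint8, red, green, blue), "depth" (400x640 float32, mm along the optical axis (not along the pixel's ray), 0 where there is no reading), "K" (3x3 intrinsics, pixels), "k1" (the pictures are not rectified: a ray, as slopes to the right and down, at radius r is drawn at 1 + k1 r^2 times it, then the intrinsics apply), "world_from_camera" (4x4, takes a point from camera to world coordinates); the wrist camera has in their place "mount" (4x4, takes a point from camera to tool coordinates, whose origin is the TCP and whose axes are the flange's). Camera axes: x right, y up, looking along -z (the intrinsics and any distortion apply to the point x, -y, -z); pixel columns grow to the right and rows downward; lengths in mm; the calibration is good to about 2 mm. A picture is of the moment at which its call begins: read the wrist's pose just before it.
- robot.sign_off(): hands the job in; it is judged then, once.
The state is a dict: "time": time; "qpos": joint angles; "qd": joint speeds; "joint_torque": joint torques, N m; "tool_pos": TCP position; "tool_rot": TCP orientation; "force": force on the tool from outside, world axes, zero at the start; "ft_torque": the same for the moment, N m; "gripper_width": finger opening in mm; "gripper_force": force on a finger pad.
Only numpy, scipy, OpenCV 4.12 (cv2) and the standard library are available. Lean on these libraries where they do the work, as an engineer would, in place of code of your own. Each camera call takes 0.05 s, during which the arm holds its last target. There are 200 camera calls.

### The job

Get two shots of contact gel into the steel dish with the handle. Lift the metal guard off the pump dispenser and hang it astride the bar of the little rail, well between the posts, and stand the dish on the worktop with its middle straight below the tip of the spout. With both of those in place and let go, and not before, press the pump head right down to its stop twice, letting it come all the way up after each press; leave the guard hanging and the dish standing there, and do not shift or knock over the other things on the worktop.

Things in the scene. Friction and masses are not known exactly. Their poses are not given: they have to be found in the camera images.
- dispenser: White pump dispenser, fixed: dark foot 80 mm across; tank 72 mm across with a flat shoulder at height 125 mm; grey collar 31 mm across up to 140 mm; pump head 32 mm across from 158 to 178 mm when up; its spout, 11 mm thick, runs level at 169 mm along the dispenser's own -x and turns down at its end. Origin: centre of the underside, z up.
- plunger (a joint): Spring plunger of the dispenser (the pump head with its spout): 0 = up, 0.016 m = fully down at its stop; needs about 3 N to start and 10 N at the stop; springs back up when let go.
- press_top (a point): Centre of the flat top of the pump head (32 mm across), moves with the plunger; the spot to press straight down on.
- spout_tip (a point): Lower end of the spout, where gel would come out, 80 mm from the pump's axis; 149 mm above the worktop when up, moves with the plunger.
- guard: Loose aluminium guard like an upside-down U with a gabled roof: 44 mm deep (x, both ends open), 46 mm wide over the legs (y; 40 mm inside), 71 mm high; legs straight and 3 mm thick up to 58 mm. About 0.09 kg. Origin: midway between the feet, z up. Starts astride the pump head, feet on the dispenser's shoulder, spout out through an open end. Grip across the legs from above.
- guard_ridge (a point): Point inside the guard's roof at the middle of the ridge, 67 mm above the feet; it comes to rest on top of the bar when hung.
- rail: Small steel rail, fixed to the worktop: a level round bar 14 mm thick and 140 mm long along the rail's own y, its axis 200 mm above the worktop, on two posts at its ends. Origin: on the worktop below the middle of the bar.
- rail_mid (a point): Middle of the bar's length, on its axis; y along the bar, z up.
- dish: Loose steel gel dish: round, open, 64 mm across at the rim, 44 mm at the base, 28 mm high, with a flat straight handle along its +x, 14 mm wide, between 16 and 26 mm above the worktop, from the dish to x = 123 mm, where a small foot stands under its end. About 0.15 kg. Origin: centre of the dish's underside, z up. Grip across the handle from above.
- mist: Bystander: slim white mist bottle, 36 mm across, 138 mm high, standing. Origin: centre of the underside.
- timer: Bystander: small white square timer with a knob, 62x62x36 mm. Origin: centre of the underside.
- tube: Bystander: white cream tube with a cap, lying, 49x134x32 mm, long along its y. Origin: centre of the underside.
- electrode: Bystander: pale disc electrode, 65 mm across, with an upright plug, 46 mm high. Origin: centre of the underside.
- cup: Bystander: small open mixing cup, 69 mm across, 32 mm high. Origin: centre of the underside.
- thermometer: Bystander: slim white thermometer lying flat, 20x148x14 mm, long along its y. Origin: centre of the underside.
- gauze: Bystander: upright roll of gauze, 41 mm across, 60 mm high. Origin: centre of the underside.
Not all that is in view belongs to the job. What is shaped like the guard but green is not meant.

How it is judged (in metres and radians):
On the way, in this order (a step that is already met when the one before it is completed fails the run):
1. the guard hangs on the bar and the dish stands under the spout, both let go (x of guard_ridge in the frame of rail_mid between -0.018 and 0.018 m and y of guard_ridge in the frame of rail_mid between -0.045 and 0.045 m and z of guard_ridge in the frame of rail_mid between 0 and 0.02 m and angle between guard's own z axis and vertical below 0.5 rad and contact force between the fingers and guard below 0.05 N and linear speed of each of guard, dish below 0.02 m/s and horizontal distance between dish and spout_tip below 0.015 m and angle between dish's own z axis and vertical below 0.15 rad and height (world z) of dish below 0.012 m and contact force between the fingers and dish below 0.05 N), for 0.2 s.
2. the pump head is pressed down to its stop (all of step 1 and value of joint plunger above 0.0145 m), for 0.1 s.
3. the pump head is all the way up again (value of joint plunger below 0.002 m), for 0.05 s.
4. the pump head is pressed down to its stop a second time (all of step 2), for 0.1 s.
At the end, for the whole second after the job is handed in: Guard astride the bar, let go, at rest: ridge within 18 mm of the bar sideways, 45 mm of its middle, tilt under 0.5 rad. Dish flat on the worktop (tilt under 0.15 rad), let go, at rest, its middle within 15 mm horizontally of the spout tip. Pump head up within 2 mm, after two full presses (all of step 1 and value of joint plunger below 0.002 m); the robot touches nothing.
It fails at once if the pump is worked while the dish is not under the spout or the guard is not on the rail (value of joint plunger above 0.006 m and (horizontal distance between dish and spout_tip above 0.02 m or horizontal distance between guard_ridge and rail_mid above 0.07 m)).
It fails at once if another thing on the worktop is shifted by more than 30 mm or knocked over (distance of any of mist, timer, tube, electrode, cup, gauze, thermometer from where it was at the start of the episode above 0.03 m or angle between any of mist, timer, tube, electrode, cup, gauze, thermometer's own z axis and vertical above 0.5 rad).
It also fails if it takes over 72 s, if anything falls off the work surface, if the arm or the gripper's body presses on something with over 40 N, if the wrist force passes 120 N, or if a joint passes its speed limit or range.

## Working session

There is one attempt and no reset: what is moved stays moved. The work goes in short steps, Python scripts to look and compute and a tool call to move; the robot and the scene stay as the last step left them, time stands still between calls to the robot, and variables do not carry over. Pictures are saved under pics/ and viewed, at most 10 in all, crops included, and the job is handed in when it is done.

Besides the shell and the picture viewer there is one more tool, called after "Call:" as name(argument=value, ...) on one line, values as JSON. move_arm: Moves the arm, as the interface text tells. Its arguments: {"type":"object","properties":{"deltas":{"type":"array","items":{"type":"array","items":{"type":"number"}}}},"required":["deltas"]}

```bash
mkdir -p pics; cat > h.py <<'E'
import numpy as np, cv2
from cell import readout, eyes, robot
from scipy.spatial.transform import Rotation as Ro
def shot(n,f=None):
    o=readout.get_obs(); c=eyes.read_camera(n)
    if f: cv2.imwrite(f,c["frame"][:,:,::-1])
    if "mount" in c:
        T=np.eye(4);T[:3,:3]=Ro.from_euler("xyz",o["tool_rot"],degrees=True).as_matrix();T[:3,3]=o["tool_pos"]
        c["W"]=T@c["mount"]
    else: c["W"]=c["world_from_camera"]
    K=c["K"];k=c["k1"]
    v,u=np.mgrid[0:400,0:640].astype(np.float32)
    p=cv2.undistortPoints(np.stack([u,v],-1).reshape(-1,1,2),K,np.array([k,0,0,0.])).reshape(400,640,2)
    d=c["depth"]
    P=np.stack([p[...,0]*d,-p[...,1]*d,-d],-1)
    c["P"]=P@c["W"][:3,:3].T+c["W"][:3,3]
    c["P"][d<=0]=np.nan
    return c
E
python3 - <<'E'
from h import *
print(readout.get_obs())
for n in("scene","side","wrist"):
    c=shot(n,f"pics/{n}0.png"); np.save(f"{n}0.npy",c["P"]); print(n,c["W"].round(2).tolist(),c["k1"])
E
```

```text
{'time': 0.0, 'qpos': array([-77.16472605,  21.99353968,   2.50924001,  91.6523072 ,
        -1.02761708,  66.5299731 ,  -2.85958007]), 'qd': array([ 0.00389553, -0.02335396, -0.00173515,  0.04619865,  0.07033651,
        0.05557181, -0.03862328]), 'joint_torque': array([-7.98764868e-04, -4.33442259e+01,  1.02418385e+00, -2.49516141e+01,
        1.05274853e-02,  1.09688519e-02, -2.05128697e-05]), 'tool_pos': array([205.25786205, 615.72233939, 229.84251281]), 'tool_rot': array([-1.79846718e+02,  5.61739840e-03,  1.61566488e+02]), 'force': array([ 0.28027057,  0.56408889, -0.28654196]), 'ft_torque': array([-0.02713482,  0.05991171, -0.00320766]), 'gripper_force': 0.0, 'gripper_width': 85.42508777556515}
scene [[0.82, 0.35, -0.45, 68.9], [-0.57, 0.48, -0.67, -587.33], [-0.02, 0.81, 0.59, 711.52], [0.0, 0.0, 0.0, 1.0]] -0.07811495679888465
side [[-1.0, -0.03, 0.05, 575.02], [0.06, -0.59, 0.8, 948.79], [0.0, 0.81, 0.59, 796.9], [0.0, 0.0, 0.0, 1.0]] -0.1491493791067758
wrist [[0.32, -0.91, -0.28, 133.46], [0.95, 0.3, 0.1, 639.19], [-0.0, -0.3, 0.95, 372.96], [0.0, 0.0, 0.0, 1.0]] -0.060519342732236234
```

View pics/scene0.png

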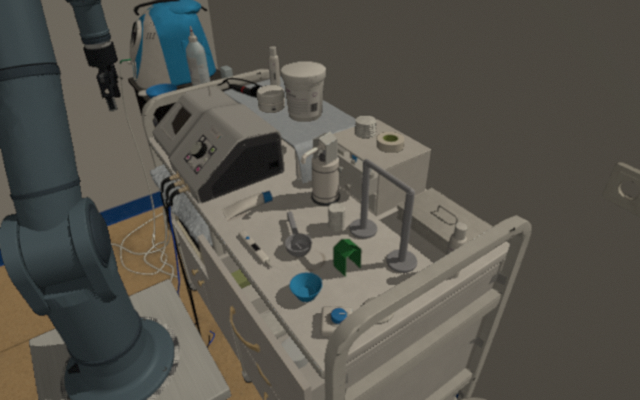

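View pics/side0.png

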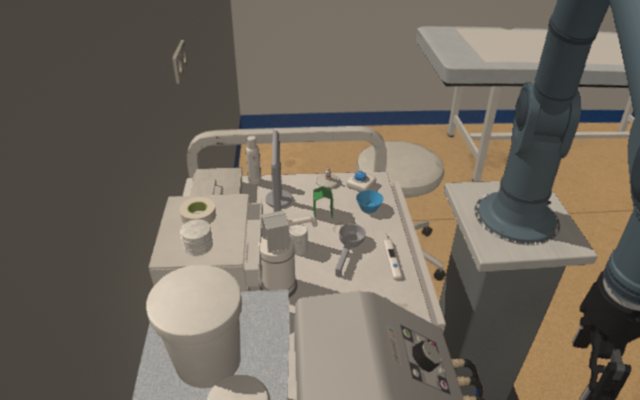

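The scene view shows the dispenser with its guard at (326,150–200), the rail bar from (365,163) to (410,195), the dish at (297,243) with its handle reaching to (290,215), the gauze at (337,218) and the green decoy at (347,255). Next I'll build a top-down map.

```bash
python3 - <<'E'
from h import *
im=np.zeros((600,800,3),np.uint8)
# top-down: u=(x-350)*1.0.. col = (350 - y), row=(x)
hm=np.full((600,800),-1e3); 
x0,x1,y0,y1=300,900,-400,400
for n in("scene","side"):
    P=np.load(f"{n}0.npy").reshape(-1,3);C=cv2.imread(f"pics/{n}0.png").reshape(-1,3)
    ok=np.isfinite(P).all(1)&(P[:,0]>x0)&(P[:,0]<x1)&(P[:,1]>y0)&(P[:,1]<y1)&(P[:,2]<350)&(P[:,2]>-30)
    for p,c in zip(P[ok],C[ok]):
        r=int(x1-p[0]);q=int(y1-p[1])
        if 0<=r<600 and 0<=q<800:
            for a in(0,1):
              for b in (0,1):
                if r+a<600 and q+b<800 and p[2]>hm[r+a,q+b]: hm[r+a,q+b]=p[2]
z=np.clip(hm,-10,240);col=cv2.applyColorMap(((z+10)).astype(np.uint8),cv2.COLORMAP_JET);col[hm<-100]=0
for k in range(0,800,100): cv2.putText(col,f"y{400-k}",(k,10),0,.35,(255,255,255),1);cv2.line(col,(k,0),(k,599),(90,90,90),1)
for k in range(0,600,100): cv2.putText(col,f"x{900-k}",(0,k+10),0,.35,(255,255,255),1);cv2.line(col,(0,k),(799,k),(90,90,90),1)
cv2.imwrite("pics/top.png",col)
E
```

```text
(no output)
```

View pics/top.png

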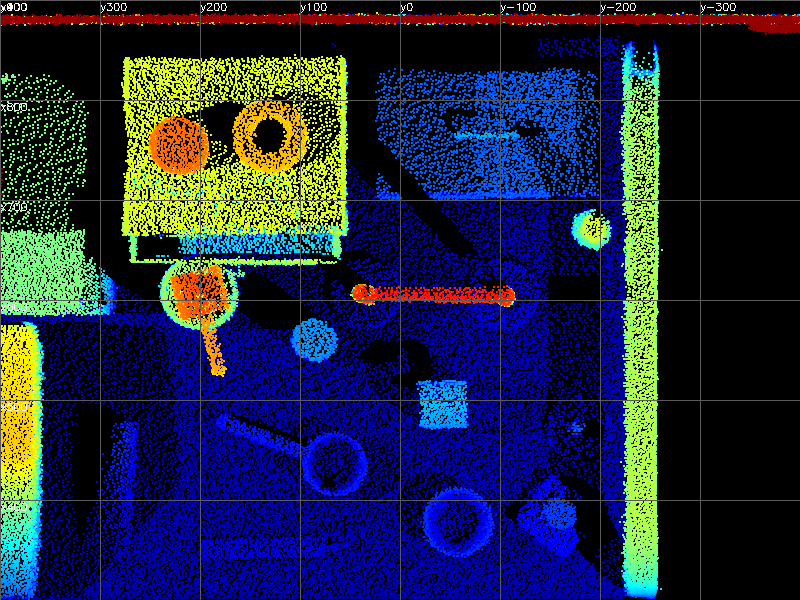

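The top-down map shows the dispenser at about (605,200) with its spout reaching to about (525,180). The bar lies along y at x≈605, from y≈40 to y≈-110. The dish is at about (436,66), with its handle pointing to about (480,183). I'll fit these next.

```bash
python3 - <<'E'
from h import *
from scipy.optimize import least_squares
Q={n:np.load(f"{n}0.npy").reshape(-1,3) for n in("scene","side")}
def sel(P,x,y,z):
    m=np.isfinite(P).all(1)
    for i,r in enumerate((x,y,z)): m&=(P[:,i]>r[0])&(P[:,i]<r[1])
    return P[m]
def circ(p,R=None,g=None):
    g=p[:,:2].mean(0) if g is None else g
    f=lambda t:np.hypot(p[:,0]-t[0],p[:,1]-t[1])-(R or t[2])
    s=least_squares(f,[*g,R or 35],loss="soft_l1",f_scale=1);return s.x.round(1),len(p)
for n,P in list(Q.items())+[("both",np.vstack(list(Q.values())))]:
    print("==",n)
    t=sel(P,(480,560),(-200,200),(-10,10));print("table z",np.median(t[:,2]))
    print("tank",circ(sel(P,(555,660),(150,250),(30,118)),36,(605,201)))
    g=sel(P,(560,650),(160,240),(178,230));print("guard n",len(g),"z max",np.percentile(g[:,2],[50,95,99]),cv2.minAreaRect(g[:,:2].astype(np.float32)))
    r=g[g[:,2]>np.percentile(g[:,2],80)];print("ridge",r.mean(0),np.linalg.svd(r[:,:2]-r[:,:2].mean(0),full_matrices=False)[2][0])
    s=sel(P,(515,572),(160,210),(145,185));print("spout",len(s),s.mean(0).round(1),s[:,0].min(), s[s[:,0]<535].mean(0),cv2.fitLine(s[:,:2].astype(np.float32),cv2.DIST_HUBER,0,.01,.01).ravel())
    b=sel(P,(580,630),(-95,28),(190,225));print("bar",cv2.fitLine(b[:,:2].astype(np.float32),cv2.DIST_HUBER,0,.01,.01).ravel(),"ztop",np.percentile(b[:,2],95))
    b=sel(P,(580,630),(-150,80),(190,225));print("bar y",np.percentile(b[:,1],[.5,99.5]))
    for lo,hi in((60,180),):
        a=sel(P,(580,630),(10,80),(lo,hi));c=sel(P,(580,630),(-140,-80),(lo,hi));print("posts",circ(a),circ(c))
    d=sel(P,(395,475),(25,105),(23,33));print("rim",circ(d,32,(436,66)))
    h=sel(P,(440,500),(100,200),(18,36));print("handle",cv2.fitLine(h[:,:2].astype(np.float32),cv2.DIST_HUBER,0,.01,.01).ravel(),np.percentile(h[:,1],[1,99]),h[:,2].mean())
    print("gauze",circ(sel(P,(530,590),(60,110),(20,65)),20.5))
    q=sel(P,(460,525),(-75,-10),(30,100));print("green",q[:,:2].min(0),q[:,:2].max(0),q[:,2].max())
    q=sel(P,(640,700),(60,270),(20,150));print("box front", np.percentile(q[:,0],[2,50]), q[:,1].min())
E
```

```text
== scene
table z 1.0527596447405472
tank (array([608.9, 200.7,  36. ]), 861)
guard n 199 z max [188.6937088  195.97525317 196.9417228 ] ((607.1261596679688, 198.75369262695312), (44.59380340576172, 47.55837631225586), 17.18468475341797)
ridge [607.24001268 198.04159474 194.82035808] [-0.96973336 -0.24416638]
spout 94 [543.6 182.1 168.5] 524.642660254804 [529.83255543 179.20345486 162.9163865 ] [9.7796541e-01 2.0876710e-01 5.4425946e+02 1.8173210e+02]
bar [ 2.2604881e-02  9.9974447e-01  6.0168353e+02 -3.5647186e+01] ztop 208.33778277714543
bar y [-112.71102638   40.80475744]
posts (array([607. ,  35.3,   8.7]), 315) (array([-204032.7, -185992.6,  276455.4]), 375)
rim (array([436.3,  65.3,  32. ]), 160)
handle [3.6349174e-01 9.3159741e-01 4.6297372e+02 1.3665628e+02] [100.78366585 177.456433  ] 25.990500314607566
gauze (array([561.2,  86.2,  20.5]), 331)
green [471.96770876 -67.19182297] [519.88210418 -20.47792775] 72.93152777127523
box front [640.79072559 668.88783404] 60.02090029933288
== side
table z 0.6372802639848487
tank (array([609.1, 200.9,  36. ]), 1225)
guard n 426 z max [189
[... 1181 characters left out ...]
.96344506 -0.26790599]
spout 245 [546.1 186.6 169.5] 524.642660254804 [530.48683553 182.68043064 163.37316203] [9.6075654e-01 2.7739301e-01 5.4629803e+02 1.8758893e+02]
bar [ 1.948074e-02  9.998102e-01  6.029842e+02 -3.384029e+01] ztop 208.8901385544644
bar y [-112.62776577   46.30731537]
posts (array([607. ,  35.4,   8.7]), 614) (array([ 605.1, -104.2,    8.1]), 451)
rim (array([436.6,  66.4,  32. ]), 315)
handle [3.5644153e-01 9.3431765e-01 4.6420987e+02 1.4161282e+02] [100.96701263 182.25284829] 25.787149219195346
gauze (array([561.2,  86. ,  20.5]), 707)
green [471.96770876 -67.19182297] [519.88467107 -16.82438433] 73.82418393840021
box front [640.81886386 669.61954472] 60.02090029933288
```

```bash
cat >> h.py <<'E'
def to(x,y,z,yaw,o=None):
    "delta row (tool axes, from measured pose) to reach a tool-down pose"
    o=o or readout.get_obs()
    R=Ro.from_euler("xyz",o["tool_rot"],degrees=True)
    G=Ro.from_euler("xyz",[180,0,yaw],degrees=True)
    return R.inv().apply(np.array([x,y,z])-o["tool_pos"]).round(1).tolist()+(R.inv()*G).as_rotvec().round(3).tolist()
E
python3 - <<'E'
from h import *
P=np.vstack([np.load(f"{n}0.npy").reshape(-1,3) for n in("scene","side")]);P=P[np.isfinite(P).all(1)]
for x in range(250,700,50):
    print(x,[int(np.percentile(q,99)) if len(q:=P[(abs(P[:,0]-x)<25)&(abs(P[:,1]-y)<25)&(P[:,2]<600)][:,2])>5 else None for y in range(200,700,50)])
print(to(607.3,200.3,330,194))
E
```

```text
250 [-29, -29, -30, -809, -809, 34, 33, 583, 560, 478]
300 [4, 3, 3, 60, 63, 62, 63, 63, 63, 44]
350 [13, 8, 14, 100, 104, 130, 129, 103, 105, 84]
400 [4, 23, 27, 140, 144, 145, 146, 145, 146, 122]
450 [22, 31, 33, 162, 164, 164, 165, 165, 168, 147]
500 [26, 27, 30, 161, 162, 163, 163, 164, 165, 145]
550 [176, 4, 3, 155, 157, 157, 157, 158, 160, 143]
600 [196, 182, 118, 120, 129, 128, 119, 181, 181, 120]
650 [193, 143, 135, 119, 267, 268, 268, 182, 183, 171]
[-512.8, -267.4, -99.2, -0.002, -0.001, -0.566]
```

Call:
move_arm(deltas=[[-1, -512.8, -267.4, -99.2, 0, 0, -0.566], [-1, -512.8, -267.4, -99.2, 0, 0, -0.566], [-1, -512.8, -267.4, -99.2, 0, 0, -0.566], [-1, -512.8, -267.4, -99.2, 0, 0, -0.566], [-1, -512.8, -267.4, -99.2, 0, 0, -0.566], [-1, -512.8, -267.4, -99.2, 0, 0, -0.566], [-1, -512.8, -267.4, -99.2, 0, 0, -0.566], [-1, -512.8, -267.4, -99.2, 0, 0, -0.566], [-1, -512.8, -267.4, -99.2, 0, 0, -0.566], [-1, -512.8, -267.4, -99.2, 0, 0, -0.566], [-1, -512.8, -267.4, -99.2, 0, 0, -0.566], [-1, -512.8, -267.4, -99.2, 0, 0, -0.566], [-1, -512.8, -267.4, -99.2, 0, 0, -0.566], [-1, -512.8, -267.4, -99.2, 0, 0, -0.566], [-1, -512.8, -267.4, -99.2, 0, 0, -0.566], [-1, -512.8, -267.4, -99.2, 0, 0, -0.566]])

```text
time: 1.75
tool_pos: [606.0, 203.3, 329.8]
tool_rot: [179.9, -0.1, -165.8]
force: [0.4, 0.3, 0.1]
gripper_width: 85.2
gripper_force: 0.0
```

```bash
python3 - <<'E'
from h import *
c=shot("wrist","pics/w1.png");P=c["P"].reshape(-1,3);P=P[np.isfinite(P).all(1)]
def sel(x,y,z):
    m=np.ones(len(P),bool)
    for i,r in enumerate((x,y,z)): m&=(P[:,i]>r[0])&(P[:,i]<r[1])
    return P[m]
g=sel((570,645),(160,240),(180,215));print(len(g),np.percentile(g[:,2],[5,50,98]),cv2.minAreaRect(g[:,:2].astype(np.float32)))
f=lambda a:None
r=g[g[:,2]>np.percentile(g[:,2],85)];print(r.mean(0),np.linalg.svd(r[:,:2]-r[:,:2].mean(0),full_matrices=False)[2][0])
s=sel((515,575),(150,215),(140,180));print(len(s),s.mean(0) if len(s) else 0)
if len(s):print(cv2.fitLine(s[:,:2].astype(np.float32),cv2.DIST_HUBER,0,.01,.01).ravel(),s[:,0].min())
print(to(607.3,200.3,150,194))
E
```

```text
2537 [184.85073694 190.2589765  196.375942  ] ((606.6796875, 198.34091186523438), (44.21905517578125, 45.70691680908203), 14.806268692016602)
[605.98514882 198.47408849 195.39159967] [0.96679175 0.25556549]
755 [549.55174215 185.26691296 172.56417223]
[9.6934164e-01 2.4571690e-01 5.4954291e+02 1.8536346e+02] 524.38866905178
[-0.7, -3.1, 180.0, 0.001, -0.001, 0.004]
```

View pics/w1.png

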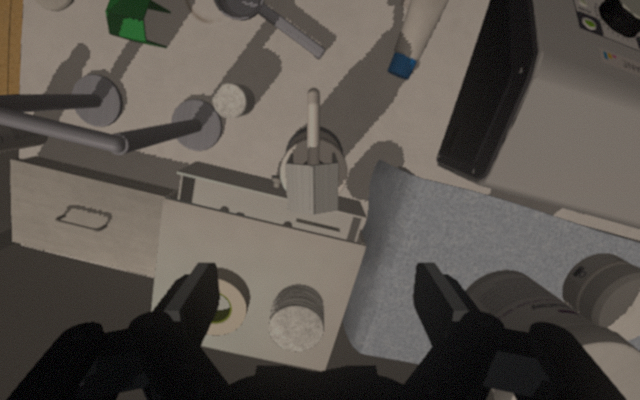

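The guard is centred in the wrist view at about (312,188), with the spout pointing up the image to (313,90). The cart box lies just behind it, so I'll check finger clearance.

```bash
python3 - <<'E'
from h import *
c=shot("wrist");P=c["P"].reshape(-1,3);P=np.vstack([P]+[np.load(f"{n}0.npy").reshape(-1,3) for n in("scene","side")]);P=P[np.isfinite(P).all(1)]
for y in range(120,290,10):
    print(y,[int(np.percentile(q,98)) if len(q:=P[(abs(P[:,0]-x)<5)&(abs(P[:,1]-y)<5)&(P[:,2]<260)][:,2])>2 else None for x in range(570,680,10)])
print(to(606.9,199.2,147,194.5))
E
```

```text
120 [2, 1, 2, 1, 1, 2, 1, 135, 78, 79, 143]
130 [2, 1, 1, 1, 1, 1, 2, 135, 77, 78, 143]
140 [2, 1, 2, 1, 1, 1, 2, 135, 77, 78, 142]
150 [2, 2, 2, 1, 2, 1, 2, 135, 78, 78, 144]
160 [2, 1, 11, 123, 125, 112, 113, 135, 78, 77, 143]
170 [2, 125, 185, 185, 167, 126, 126, 136, 78, 78, 143]
180 [171, 126, 191, 190, 189, 188, 186, 136, 79, 78, 143]
190 [176, 175, 196, 195, 194, 193, 191, 134, 79, 125, 143]
200 [172, 193, 196, 197, 197, 196, 196, 135, 78, 127, 143]
210 [125, 189, 191, 193, 194, 195, 195, 134, 77, 126, 143]
220 [106, 183, 186, 187, 189, 189, 191, 135, 78, 126, 143]
230 [2, 124, 126, 127, 179, 185, 124, 136, None, 125, 143]
240 [3, 2, 116, 123, 124, 126, None, 135, None, 125, 143]
250 [2, 3, 2, 2, 2, 1, 2, 135, 2, 78, 143]
260 [2, 3, 1, 1, 1, 2, 1, 134, 121, 120, 143]
270 [2, 2, 2, 2, 1, 1, 1, 134, 121, 121, 142]
280 [1, 3, 2, 3, 18, 19, 2, 1, 2, 0, 139]
[0.2, -3.7, 183.1, 0.001, -0.001, -0.006]
```

Call:
move_arm(deltas=[[-1, 0.2, -3.7, 50, 0, 0, -0.006], [-1, 0.2, -3.7, 90, 0, 0, -0.006], [-1, 0.2, -3.7, 120, 0, 0, -0.006], [-1, 0.2, -3.7, 145, 0, 0, -0.006], [-1, 0.2, -3.7, 165, 0, 0, -0.006], [-1, 0.2, -3.7, 183, 0, 0, -0.006], [-1, 0.2, -3.7, 183, 0, 0, -0.006], [-0.5, 0.2, -3.7, 183, 0, 0, -0.006], [0, 0.2, -3.7, 183, 0, 0, -0.006], [0.3, 0.2, -3.7, 183, 0, 0, -0.006], [1, 0.2, -3.7, 183, 0, 0, -0.006], [1, 0.2, -3.7, 183, 0, 0, -0.006], [1, 0.2, -3.7, 183, 0, 0, -0.006], [1, 0.2, -3.7, 183, 0, 0, -0.006], [1, 0.2, -3.7, 183, 0, 0, -0.006]])

```text
time: 3.35
tool_pos: [609.6, 197.9, 149.5]
tool_rot: [180.0, 0.2, -165.6]
force: [-0.4, 0.1, 5.3]
gripper_width: 45.6
gripper_force: 62.3
```

Call:
move_arm(deltas=[[1, 0, 0, -10, 0, 0, 0], [1, 0, 0, -25, 0, 0, 0], [1, 0, 0, -50, 0, 0, 0], [1, 0, 0, -80, 0, 0, 0], [1, 0, 0, -110, 0, 0, 0], [1, 0, 0, -120, 0, 0, 0], [1, 0, 0, -120, 0, 0, 0]])

```text
time: 4.05
tool_pos: [609.4, 197.2, 270.0]
tool_rot: [180.0, 0.3, -165.7]
force: [0.1, 0.1, -0.7]
gripper_width: 45.3
gripper_force: 61.7
```

```bash
python3 - <<'E'
from h import *
o=readout.get_obs();print(o["tool_pos"],o["tool_rot"],o["gripper_width"],o["force"])
c=shot("side","pics/s2.png");P=c["P"].reshape(-1,3);P=P[np.isfinite(P).all(1)]
c=shot("scene","pics/c2.png");P2=c["P"].reshape(-1,3);P=np.vstack([P,P2[np.isfinite(P2).all(1)]])
q=P[(abs(P[:,0]-606)<25)&(abs(P[:,1]-199)<45)];print(np.histogram(q[:,2],range(100,400,10)))
big=lambda f:cv2.resize(cv2.imread(f)[90:290,230:430],(600,600),interpolation=cv2.INTER_CUBIC)
cv2.imwrite("pics/c2z.png",big("pics/c2.png"))
print(to(605.5,-34.4,270,90))
E
```

```text
[609.41989485 197.21984226 269.95136655] [ 179.96754423    0.25376441 -165.68271043] 45.274046995764 [ 0.08421619  0.14183815 -0.66174382]
(array([158, 162, 627, 139, 103,  12,  84, 298,  10,   0,   0,   0,   0,
         0,  86, 207, 198, 177, 212, 201, 242, 200, 137, 119, 159, 152,
       198, 309, 220]), array([100, 110, 120, 130, 140, 150, 160, 170, 180, 190, 200, 210, 220,
       230, 240, 250, 260, 270, 280, 290, 300, 310, 320, 330, 340, 350,
       360, 370, 380, 390]))
[59.0, -223.6, -3.7, -0.002, -0.001, 1.821]
```

View pics/c2z.png

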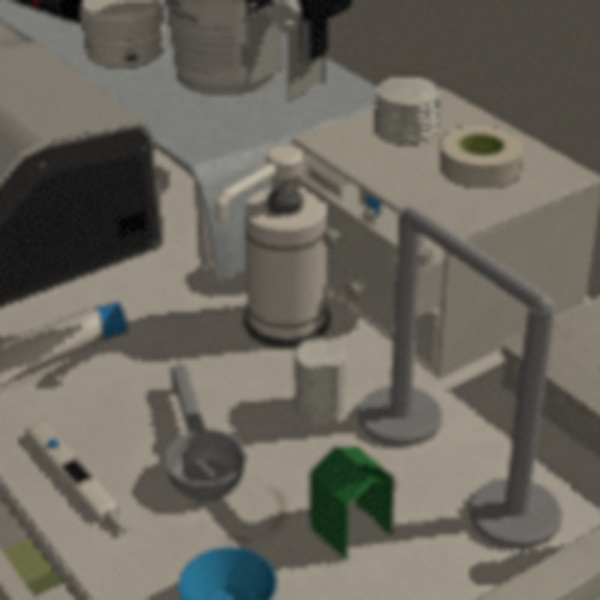

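The pump head is bare at crop (285,165) and the guard is held in the gripper at the top. Moving over the bar.

Call:
move_arm(deltas=[[1, 59, -223.6, -3.7, 0, 0, 1.821], [1, 59, -223.6, -3.7, 0, 0, 1.821], [1, 59, -223.6, -3.7, 0, 0, 1.821], [1, 59, -223.6, -3.7, 0, 0, 1.821], [1, 59, -223.6, -3.7, 0, 0, 1.821], [1, 59, -223.6, -3.7, 0, 0, 1.821], [1, 59, -223.6, -3.7, 0, 0, 1.821], [1, 59, -223.6, -3.7, 0, 0, 1.821], [1, 59, -223.6, -3.7, 0, 0, 1.821], [1, 59, -223.6, -3.7, 0, 0, 1.821], [1, 59, -223.6, -3.7, 0, 0, 1.821], [1, 59, -223.6, -3.7, 0, 0, 1.821], [1, 59, -223.6, -3.7, 0, 0, 1.821], [1, 59, -223.6, -3.7, 0, 0, 1.821], [1, 59, -223.6, -3.7, 0, 0, 1.821], [1, 59, -223.6, -3.7, 0, 0, 1.821]])

```text
time: 5.75
tool_pos: [606.2, -34.0, 270.8]
tool_rot: [-180.0, -0.0, 90.1]
force: [-0.3, -0.3, -0.6]
gripper_width: 45.1
gripper_force: 61.7
```

```bash
python3 - <<'E'
from h import *
o=readout.get_obs();print(o["tool_pos"],o["tool_rot"])
for n in("scene","wrist","side"):
    c=shot(n,f"pics/{n}3.png");P=c["P"].reshape(-1,3);P=P[np.isfinite(P).all(1)]
    q=P[(abs(P[:,0]-606)<30)&(abs(P[:,1]+35)<40)&(P[:,2]>225)&(P[:,2]<300)]
    b=P[(abs(P[:,0]-606)<25)&(abs(P[:,1]+35)<60)&(P[:,2]>190)&(P[:,2]<215)]
    print(n,len(q),np.percentile(q,[1,99],axis=0).round(1).tolist() if len(q) else 0,len(b),np.percentile(b,[2,50,98],axis=0).round(1).tolist() if len(b) else 0)
print(to(605.5,-34.4,270,90))
E
```

```text
[606.16611027 -34.01805824 270.76167527] [-1.79958929e+02 -4.73080589e-04  9.00772895e+01]
scene 550 [[576.2, -53.2, 248.1], [628.9, -10.8, 299.1]] 306 [[597.3, -93.4, 197.0], [601.8, -39.7, 205.5], [610.0, 23.0, 208.7]]
wrist 1904 [[577.7, -36.4, 248.5], [635.5, -10.6, 299.6]] 2943 [[598.8, -65.0, 201.6], [605.4, -17.1, 206.4], [612.2, 23.3, 208.3]]
side 136 [[576.2, -49.3, 249.6], [634.7, -7.3, 299.1]] 165 [[601.2, -93.1, 203.4], [605.9, -31.1, 207.0], [613.0, 23.7, 209.4]]
[-0.2, -0.9, 1.2, 0.0, -0.0, 0.001]
```

Call:
move_arm(deltas=[[1, 0, -0.7, 20, 0, 0, 0], [1, 0, -0.7, 40, 0, 0, 0], [1, 0, -0.7, 60, 0, 0, 0], [1, 0, -0.7, 75, 0, 0, 0], [1, 0, -0.7, 85, 0, 0, 0], [1, 0, -0.7, 93, 0, 0, 0], [1, 0, -0.7, 98, 0, 0, 0], [1, 0, -0.7, 101, 0, 0, 0], [1, 0, -0.7, 103, 0, 0, 0], [1, 0, -0.7, 104, 0, 0, 0]])

```text
time: 6.9
tool_pos: [606.0, -34.1, 167.5]
tool_rot: [180.0, -0.0, 90.0]
force: [0.6, -0.8, -1.6]
gripper_width: 45.2
gripper_force: 61.7
```

Call:
move_arm(deltas=[[1, 0, 0, 1, 0, 0, 0], [1, 0, 0, 2, 0, 0, 0], [1, 0, 0, 3, 0, 0, 0], [1, 0, 0, 3, 0, 0, 0]])

```text
time: 7.3
tool_pos: [606.0, -34.1, 165.5]
tool_rot: [180.0, -0.0, 90.0]
force: [-2.0, 1.1, 4.4]
gripper_width: 45.1
gripper_force: 62.6
```

Call:
move_arm(deltas=[[-0.1, 0, 0, 2, 0, 0, 0], [-0.2, 0, 0, 2, 0, 0, 0], [-0.4, 0, 0, 2, 0, 0, 0], [-0.6, 0, 0, 2, 0, 0, 0], [-0.7, 0, 0, 2, 0, 0, 0], [-0.7, 0, 0, 2, 0, 0, 0], [-0.7, 0, 0, -10, 0, 0, 0], [-0.7, 0, 0, -40, 0, 0, 0], [-0.7, 0, 0, -80, 0, 0, 0], [-0.7, 0, 0, -110, 0, 0, 0], [-0.7, 0, 0, -130, 0, 0, 0], [-0.7, 0, 0, -130, 0, 0, 0]])

```text
time: 8.5
tool_pos: [608.3, -34.8, 299.3]
tool_rot: [179.5, -0.0, 90.0]
force: [0.9, -0.1, -0.4]
gripper_width: 72.6
gripper_force: 0.0
```

```bash
python3 - <<'E'
from h import *
for n in("scene","side"):
    c=shot(n,f"pics/{n}4.png");P=c["P"].reshape(-1,3);P=P[np.isfinite(P).all(1)]
    def sel(x,y,z):
        m=np.ones(len(P),bool)
        for i,r in enumerate((x,y,z)): m&=(P[:,i]>r[0])&(P[:,i]<r[1])
        return P[m]
    q=sel((570,640),(-75,5),(130,230));q=q[(abs(q[:,0]-606)>12)|(q[:,2]>210)]
    print(n,"guard",len(q),np.percentile(q,[1,50,99],axis=0).round(1).tolist())
    s=sel((515,585),(150,215),(140,182));print("spout",cv2.fitLine(s[:,:2].astype(np.float32),cv2.DIST_HUBER,0,.01,.01).ravel(),np.sort(s[:,0])[:5])
    t=sel((585,635),(175,225),(174,185));print("head",len(t),t.mean(0),cv2.minEnclosingCircle(t[:,:2].astype(np.float32)))
im=np.hstack([cv2.resize(cv2.imread("pics/scene4.png")[130:280,310:443],(400,450)),cv2.resize(cv2.imread("pics/side4.png")[110:260,220:353],(400,450))])
cv2.imwrite("pics/g4.png",im)
th=np.deg2rad(69.1);d=np.array([np.cos(th),np.sin(th)]);print(np.array([436.6,66.4])+85*d)
p=np.array([436.6,66.4])+85*d
print(to(*p,120,69.1))
E
```

```text
scene guard 662 [[578.3, -54.1, 141.4], [584.5, -34.3, 173.0], [625.8, -11.1, 212.2]]
spout [9.7662842e-01 2.1493478e-01 5.5096558e+02 1.8347203e+02] [525.5134234  525.89530534 525.94155927 526.13069577 526.39753037]
head 78 [604.49849697 197.17601311 177.70642579] ((604.3714599609375, 195.90280151367188), 19.539945602416992)
side guard 260 [[580.1, -53.1, 144.7], [607.9, -22.9, 200.7], [628.6, -6.5, 213.1]]
spout [9.7220910e-01 2.3411417e-01 5.5245264e+02 1.9082487e+02] [526.67241586 526.70251266 526.71946743 526.76101529 526.77286143]
head 165 [606.4582407  203.82952541 177.88757872] ((604.2925415039062, 200.58773803710938), 19.515886306762695)
[466.92272994 145.80738032]
[179.9, -139.1, 174.8, 0.001, -0.001, 0.365]
```

View pics/g4.png

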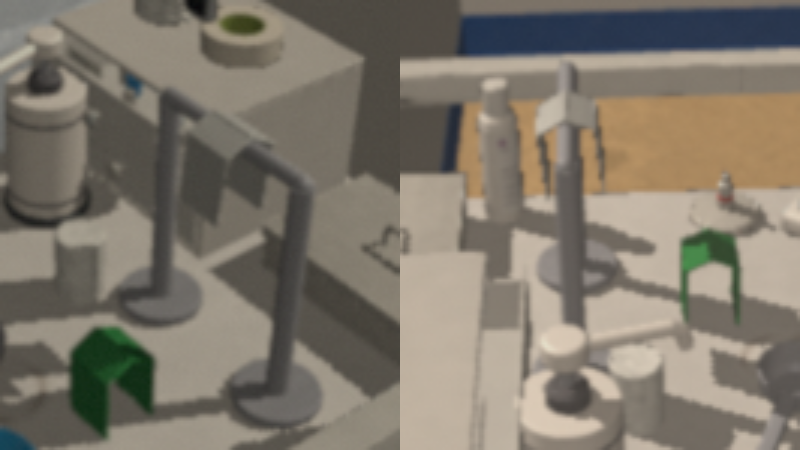

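The guard hangs astride the bar near its middle: left crop (220,160), right crop (570,120). Next is the dish.

Call:
move_arm(deltas=[[-0.7, 90, -70, 10, 0, 0, 0.15], [-0.7, 90, -70, 10, 0, 0, 0.15], [-0.7, 179.9, -139.1, 50, 0, 0, 0.365], [-0.7, 179.9, -139.1, 100, 0, 0, 0.365], [-0.7, 179.9, -139.1, 174.8, 0, 0, 0.365], [-0.7, 179.9, -139.1, 174.8, 0, 0, 0.365], [-0.7, 179.9, -139.1, 174.8, 0, 0, 0.365], [-0.7, 179.9, -139.1, 174.8, 0, 0, 0.365], [-0.7, 179.9, -139.1, 174.8, 0, 0, 0.365], [-0.7, 179.9, -139.1, 174.8, 0, 0, 0.365]])

```text
time: 9.6
tool_pos: [468.7, 145.2, 121.0]
tool_rot: [179.8, -0.1, 69.0]
force: [-0.1, -0.1, 0.5]
gripper_width: 72.9
gripper_force: 0.0
```

```bash
python3 - <<'E'
from h import *
o=readout.get_obs();print(o["tool_pos"],o["tool_rot"])
c=shot("wrist");P=c["P"].reshape(-1,3);P=P[np.isfinite(P).all(1)]
h=P[(P[:,0]>440)&(P[:,0]<500)&(P[:,1]>105)&(P[:,1]<195)&(P[:,2]>18)&(P[:,2]<40)]
l=cv2.fitLine(h[:,:2].astype(np.float32),cv2.DIST_HUBER,0,.01,.01).ravel();print(len(h),l,np.percentile(h,[2,98],axis=0))
t=P[(P[:,0]>480)&(P[:,0]<520)&(P[:,1]>110)&(P[:,1]<190)&(P[:,2]<15)];print("table",np.median(t[:,2]))
print(to(466.7,145.9,4,69.2))
E
```

```text
[468.70468423 145.22114047 120.99044616] [ 1.79842129e+02 -1.09955311e-01  6.89910177e+01]
1903 [3.6144590e-01 9.3239307e-01 4.6559741e+02 1.4439539e+02] [[447.51662209 106.75620315  23.52024766]
 [481.84313189 178.56971862  27.71783739]]
table 0.39449170679108647
[-0.6, -2.7, 117.3, 0.003, -0.003, -0.004]
```

Call:
move_arm(deltas=[[-0.7, -0.6, -2.5, 40, 0, 0, 0], [-0.7, -0.6, -2.5, 75, 0, 0, 0], [-0.7, -0.6, -2.5, 95, 0, 0, 0], [-0.7, -0.6, -2.5, 108, 0, 0, 0], [-0.7, -0.6, -2.5, 116, 0, 0, 0], [-0.7, -0.6, -2.5, 116, 0, 0, 0], [0, -0.6, -2.5, 116, 0, 0, 0], [0.5, -0.6, -2.5, 116, 0, 0, 0], [1, -0.6, -2.5, 116, 0, 0, 0], [1, -0.6, -2.5, 116, 0, 0, 0], [1, -0.6, -2.5, 116, 0, 0, 0], [1, -0.6, -2.5, 116, 0, 0, 0], [1, -0.6, -2.5, 116, 0, 0, 0]])

```text
time: 10.95
tool_pos: [464.9, 146.4, 4.1]
tool_rot: [179.9, -0.1, 69.1]
force: [-1.1, -0.4, 6.2]
gripper_width: 12.2
gripper_force: 59.2
```

Call:
move_arm(deltas=[[1, 0, 0, -5, 0, 0, 0], [1, 0, 0, -15, 0, 0, 0], [1, 0, 0, -30, 0, 0, 0], [1, 0, 0, -30, 0, 0, 0], [1, 0, 0, -30, 0, 0, 0]])

```text
time: 11.45
tool_pos: [464.5, 146.5, 34.1]
tool_rot: [179.9, -0.1, 69.1]
force: [-0.2, 0.5, -1.0]
gripper_width: 12.9
gripper_force: 58.5
```

```bash
cat > dish.py <<'E'
from h import *
from scipy.optimize import least_squares
def dish(zb,g,names=("scene","side")):
    A=[]
    for n in names:
        P=shot(n)["P"].reshape(-1,3);P=P[np.isfinite(P).all(1)]
        q=P[(np.hypot(P[:,0]-g[0],P[:,1]-g[1])<45)&(P[:,2]>zb+24)&(P[:,2]<zb+34)]
        s=least_squares(lambda t:np.hypot(q[:,0]-t[0],q[:,1]-t[1])-31.5,g,loss="soft_l1",f_scale=1)
        print(n,len(q),s.x.round(1)); A.append(q)
    q=np.vstack(A)
    s=least_squares(lambda t:np.hypot(q[:,0]-t[0],q[:,1]-t[1])-31.5,g,loss="soft_l1",f_scale=1)
    k=abs(np.hypot(q[:,0]-s.x[0],q[:,1]-s.x[1])-31.5)<3
    w=np.linalg.lstsq(np.c_[q[k],np.ones(k.sum())][:,[0,1,3]],q[k][:,2],rcond=None)[0]
    print("both",s.x.round(1),"z",np.median(q[k][:,2]),"tilt slopes",w[:2].round(3)); return s.x
E
python3 - <<'E'
from dish import *
o=readout.get_obs();p=o["tool_pos"];print(p,o["tool_rot"],o["gripper_width"],o["force"])
d=dish(30,(436,66));L=np.hypot(*(p[:2]-d));a=np.rad2deg(np.arctan2(*(p[:2]-d)[::-1]));print(L,a)
tip=np.array([530.8,181.8])
for z in(34,):
    y=180+o["tool_rot"][2]-a
    print(to(tip[0]-L,tip[1],z,y))
E
```

```text
[464.54627172 146.53782561  34.14982084] [ 1.79943249e+02 -8.65763102e-02  6.90944411e+01] 12.89126178694413 [-0.19940499  0.50977884 -1.03846   ]
scene 143 [435.2  65.4]
side 17 [434.2  65.1]
both [435.2  65.4] z 57.39183388599241 tilt slopes [-0.005 -0.006]
86.26380429731437 70.1071369554709
[26.4, -30.6, -0.7, -0.0, -0.0, -1.918]
```

Call:
move_arm(deltas=[[1, 0, 0, -25, 0, 0, 0], [1, 0, 0, -50, 0, 0, 0], [1, 0, 0, -50, 0, 0, 0], [1, 10, -10, -50, 0, 0, -0.13], [1, 10, -10, -50, 0, 0, -0.26], [1, 26.4, -30.6, -50, 0, 0, -0.39], [1, 26.4, -30.6, -50, 0, 0, -0.52], [1, 26.4, -30.6, -50, 0, 0, -0.65], [1, 26.4, -30.6, -50, 0, 0, -0.78], [1, 26.4, -30.6, -50, 0, 0, -0.91], [1, 26.4, -30.6, -50, 0, 0, -1.04], [1, 26.4, -30.6, -50, 0, 0, -1.17], [1, 26.4, -30.6, -50, 0, 0, -1.3], [1, 26.4, -30.6, -50, 0, 0, -1.43], [1, 26.4, -30.6, -50, 0, 0, -1.56], [1, 26.4, -30.6, -50, 0, 0, -1.69], [1, 26.4, -30.6, -50, 0, 0, -1.82], [1, 26.4, -30.6, -50, 0, 0, -1.918], [1, 26.4, -30.6, -50, 0, 0, -1.918], [1, 26.4, -30.6, -50, 0, 0, -1.918]])

```text
time: 13.55
tool_pos: [444.0, 181.3, 82.4]
tool_rot: [-179.9, -0.1, 178.9]
force: [-0.1, 0.7, -1.2]
gripper_width: 12.8
gripper_force: 58.7
```

```bash
python3 - <<'E'
from dish import *
o=readout.get_obs();p=o["tool_pos"];print(p,o["tool_rot"],o["gripper_width"])
d=dish(80,(531,182),("scene",));e=dish(80,(531,182),("side",))
print(to(p[0],p[1],5.5,o["tool_rot"][2]))
E
```

```text
[444.04954099 181.26256493  82.38205245] [-1.79948120e+02 -1.11423263e-01  1.78852766e+02] 12.81346577460874
scene 101 [531.2 179.8]
both [531.2 179.8] z 105.83836325273478 tilt slopes [ 0.005 -0.013]
side 163 [531.1 181.7]
both [531.1 181.7] z 106.24618349398179 tilt slopes [0.007 0.011]
[0.3, -0.2, 77.3, -0.001, -0.001, 0.001]
```

Call:
move_arm(deltas=[[1, 0, -0.6, 25, 0, 0, 0], [1, 0, -0.6, 45, 0, 0, 0], [1, 0, -0.6, 60, 0, 0, 0], [1, 0, -0.6, 70, 0, 0, 0], [1, 0, -0.6, 75, 0, 0, 0], [1, 0, -0.6, 77, 0, 0, 0], [1, 0, -0.6, 78, 0, 0, 0], [1, 0, -0.6, 78, 0, 0, 0]])

```text
time: 14.45
tool_pos: [445.4, 181.4, 5.9]
tool_rot: [180.0, 0.1, 179.0]
force: [0.9, 0.2, -2.0]
gripper_width: 12.6
gripper_force: 58.7
```

Call:
move_arm(deltas=[[1, 0, 0, 1, 0, 0, 0], [1, 0, 0, 1.5, 0, 0, 0], [1, 0, 0, 1.5, 0, 0, 0], [1, 0, 0, 1.5, 0, 0, 0]])

```text
time: 14.85
tool_pos: [445.2, 181.3, 4.1]
tool_rot: [180.0, 0.0, 179.0]
force: [-0.5, 0.1, 0.1]
gripper_width: 12.7
gripper_force: 58.8
```

Now release gradually and rise straight up.

Call:
move_arm(deltas=[[0.6, 0, 0, 0, 0, 0, 0], [0.5, 0, 0, 0, 0, 0, 0], [0.4, 0, 0, 0, 0, 0, 0], [0.2, 0, 0, 0, 0, 0, 0], [0, 0, 0, 0, 0, 0, 0], [-0.2, 0, 0, 0, 0, 0, 0], [-0.2, 0, 0, 0, 0, 0, 0], [-0.2, 0, 0, -15, 0, 0, 0], [-0.2, 0, 0, -45, 0, 0, 0], [-0.2, 0, 0, -90, 0, 0, 0], [-0.2, 0, 0, -140, 0, 0, 0], [-0.2, 0, 0, -190, 0, 0, 0], [-0.2, 0, 0, -230, 0, 0, 0], [-0.2, 0, 0, -230, 0, 0, 0]])

```text
time: 16.25
tool_pos: [449.3, 183.2, 240.9]
tool_rot: [179.6, 0.7, 179.0]
force: [-0.2, 0.4, 0.4]
gripper_width: 51.1
gripper_force: 0.0
```

```bash
python3 - <<'E'
from dish import *
o=readout.get_obs();print(o["tool_pos"],o["tool_rot"])
dish(0,(531,182))
for n in("scene","side"):
    P=shot(n,f"pics/{n}5.png")["P"].reshape(-1,3);P=P[np.isfinite(P).all(1)]
    t=P[(abs(P[:,0]-608)<25)&(abs(P[:,1]-200)<25)&(P[:,2]>165)&(P[:,2]<176)]
    print(n,"head side",len(t),least_squares(lambda v:np.hypot(t[:,0]-v[0],t[:,1]-v[1])-16,(608,200),loss="soft_l1").x)
    s=P[(P[:,0]>520)&(P[:,0]<542)&(abs(P[:,1]-182)<15)&(P[:,2]>140)&(P[:,2]<178)]
    print("tip",len(s),np.percentile(s,[1,50,99],axis=0).round(1).tolist())
    q=P[(abs(P[:,0]-606)<30)&(abs(P[:,1]+35)<30)&(P[:,2]>209)&(P[:,2]<230)];print("guard",q.mean(0))
print(to(608,200.5,230,180))
E
```

```text
[449.29640664 183.19907055 240.91231088] [179.55377885   0.70207633 178.9619786 ]
scene 137 [532.  179.5]
side 195 [531.7 182.1]
both [531.7 181.1] z 27.468981848467934 tilt slopes [-0.002 -0.004]
scene head side 54 [606.30884634 201.45934899]
tip 50 [[524.6, 174.5, 150.6], [532.2, 179.9, 166.3], [541.2, 185.5, 175.2]]
guard [603.73576576 -34.03503208 210.67110214]
side head side 97 [606.26973944 200.40113403]
tip 61 [[526.6, 181.4, 151.4], [532.7, 185.9, 167.0], [540.6, 190.1, 176.3]]
guard [606.4196735  -30.68659049 210.81847493]
[-163.9, 22.8, 1.9, -0.001, -0.003, -0.018]
```

Call:
move_arm(deltas=[[1, -163.2, 20.2, 1.9, 0, 0, 0], [1, -163.2, 20.2, 1.9, 0, 0, 0], [1, -163.2, 20.2, 1.9, 0, 0, 0], [1, -163.2, 20.2, 1.9, 0, 0, 0], [1, -163.2, 20.2, 1.9, 0, 0, 0], [1, -163.2, 20.2, 1.9, 0, 0, 0], [1, -163.2, 20.2, 1.9, 0, 0, 0], [1, -163.2, 20.2, 1.9, 0, 0, 0]])

```text
time: 17.25
tool_pos: [607.0, 198.6, 231.7]
tool_rot: [180.0, -0.1, 179.0]
force: [-0.0, 0.4, -1.3]
gripper_width: -0.1
gripper_force: 0.0
```

```bash
python3 - <<'E'
from h import *
o=readout.get_obs();print(o["tool_pos"],o["tool_rot"],o["gripper_width"],o["force"])
print(to(607.6,200.8,182,179))
E
```

```text
[606.98021287 198.55027253 231.68345174] [ 1.79994856e+02 -7.89549080e-02  1.79025801e+02] -0.08988994158106696 [-0.03811353  0.37428503 -1.32173788]
[-0.6, 2.3, 49.7, 0.0, -0.001, 0.0]
```

Call:
move_arm(deltas=[[1, -0.6, 2.3, 25, 0, 0, 0], [1, -0.6, 2.3, 42, 0, 0, 0], [1, -0.6, 2.3, 50, 0, 0, 0], [1, -0.6, 2.3, 55, 0, 0, 0], [1, -0.6, 2.3, 60, 0, 0, 0], [1, -0.6, 2.3, 65, 0, 0, 0], [1, -0.6, 2.3, 68, 0, 0, 0], [1, -0.6, 2.3, 70, 0, 0, 0], [1, -0.6, 2.3, 70, 0, 0, 0], [1, -0.6, 2.3, 70, 0, 0, 0]])

```text
time: 18.25
tool_pos: [608.7, 200.9, 164.5]
tool_rot: [179.9, -0.0, 179.0]
force: [-5.5, -2.0, 8.6]
gripper_width: -0.0
gripper_force: 4.5
```

Contact with a spring force of about 9 N at 164.5, so I'll push a little more towards the stop.

Call:
move_arm(deltas=[[1, 0, 0, 1, 0, 0, 0], [1, 0, 0, 2, 0, 0, 0], [1, 0, 0, 3, 0, 0, 0], [1, 0, 0, 4, 0, 0, 0], [1, 0, 0, 5, 0, 0, 0], [1, 0, 0, 5, 0, 0, 0]])

```text
time: 18.85
tool_pos: [608.8, 200.9, 162.1]
tool_rot: [179.9, -0.1, 179.0]
force: [-10.0, -2.9, 17.6]
gripper_width: -0.2
gripper_force: 9.0
```

Call:
move_arm(deltas=[[1, 0, 0, 2, 0, 0, 0], [1, 0, 0, 3, 0, 0, 0], [1, 0, 0, 3, 0, 0, 0], [1, 0, 0, 3, 0, 0, 0]])

```text
time: 19.25
tool_pos: [608.9, 201.0, 161.9]
tool_rot: [179.9, -0.1, 179.0]
force: [-13.9, -3.7, 27.8]
gripper_width: -0.2
gripper_force: 14.1
```

The force rises with no further travel, so the head is at its stop. Raise fully.

Call:
move_arm(deltas=[[1, 0, 0, -8, 0, 0, 0], [1, 0, 0, -16, 0, 0, 0], [1, 0, 0, -28, 0, 0, 0], [1, 0, 0, -40, 0, 0, 0], [1, 0, 0, -45, 0, 0, 0], [1, 0, 0, -45, 0, 0, 0], [1, 0, 0, -45, 0, 0, 0]])

```text
time: 19.95
tool_pos: [609.0, 200.6, 198.6]
tool_rot: [-180.0, -0.0, 179.0]
force: [-0.1, -0.2, 0.2]
gripper_width: 0.1
gripper_force: 0.0
```

```bash
python3 - <<'E'
from dish import *
o=readout.get_obs();print(o["tool_pos"],o["force"]);dish(0,(531,182))
for n in("scene","side"):
    P=shot(n)["P"].reshape(-1,3);P=P[np.isfinite(P).all(1)]
    q=P[(abs(P[:,0]-560)<20)&(abs(P[:,1]-189)<15)&(P[:,2]>130)&(P[:,2]<185)];print("spout top",np.percentile(q[:,2],90))
    q=P[(abs(P[:,0]-606)<30)&(abs(P[:,1]+35)<30)&(P[:,2]>209)&(P[:,2]<230)];print("guard",q.mean(0))
E
```

```text
[608.97118879 200.62412618 198.55911317] [-0.09307742 -0.17922481  0.17592028]
scene 131 [532.3 179.6]
side 192 [531.9 181.9]
both [532. 181.] z 27.31670051057165 tilt slopes [ 0.003 -0.006]
spout top 175.42044605226997
guard [603.48918241 -32.73499334 210.73469253]
spout top 175.73646559925186
guard [nan nan nan]<stdin>:6: RuntimeWarning: Mean of empty slice.
  ret = um.true_divide(
```

Call:
move_arm(deltas=[[1, 0, 0, 12, 0, 0, 0], [1, 0, 0, 20, 0, 0, 0], [1, 0, 0, 26, 0, 0, 0], [1, 0, 0, 32, 0, 0, 0], [1, 0, 0, 37, 0, 0, 0], [1, 0, 0, 41, 0, 0, 0], [1, 0, 0, 44, 0, 0, 0], [1, 0, 0, 46, 0, 0, 0], [1, 0, 0, 48, 0, 0, 0], [1, 0, 0, 48, 0, 0, 0], [1, 0, 0, 48, 0, 0, 0], [1, 0, 0, 48, 0, 0, 0]])

```text
time: 21.35
tool_pos: [609.1, 200.7, 161.7]
tool_rot: [179.8, -0.1, 178.9]
force: [-18.3, -5.4, 41.9]
gripper_width: -0.1
gripper_force: 21.3
```

Call:
move_arm(deltas=[[1, 0, 0, -8, 0, 0, 0], [1, 0, 0, -16, 0, 0, 0], [1, 0, 0, -40, 0, 0, 0], [1, 0, 0, -80, 0, 0, 0], [1, 0, 0, -120, 0, 0, 0], [1, 0, 0, -120, 0, 0, 0], [1, 0, 0, -120, 0, 0, 0], [1, 0, 0, -120, 0, 0, 0]])

```text
time: 22.15
tool_pos: [608.0, 200.5, 269.1]
tool_rot: [-179.9, -0.2, 179.0]
force: [0.1, -0.2, -1.0]
gripper_width: -0.3
gripper_force: 0.0
```

```bash
python3 - <<'E'
from dish import *
o=readout.get_obs();print(o["tool_pos"],o["force"],o["time"]);dish(0,(531,182))
for n in("scene","side"):
    P=shot(n,f"pics/{n}6.png")["P"].reshape(-1,3);P=P[np.isfinite(P).all(1)]
    q=P[(abs(P[:,0]-560)<20)&(abs(P[:,1]-189)<15)&(P[:,2]>130)&(P[:,2]<185)];print("spout top",np.percentile(q[:,2],90))
cv2.imwrite("pics/f6.png",cv2.resize(cv2.imread("pics/scene6.png")[100:350,200:500],(720,600)))
E
```

```text
[607.96969227 200.50283482 269.06199743] [ 0.10835198 -0.15320461 -1.01500043] 22.15
scene 140 [531.7 179.6]
side 189 [531.9 182.2]
both [531.7 181.1] z 27.410123717958186 tilt slopes [0.003 0.002]
spout top 175.44635635605306
spout top 175.6528557420017
```

View pics/f6.png

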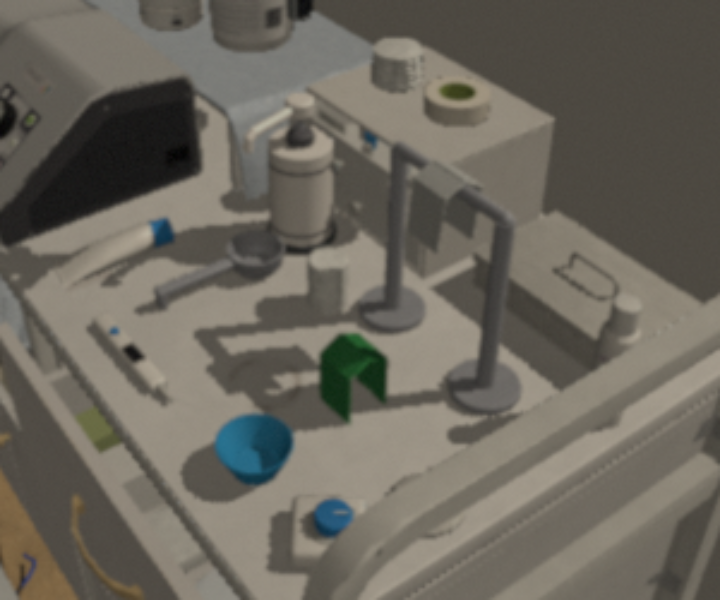

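The guard hangs on the bar (445,200), the dish stands under the spout (257,255), the pump is up and the bystanders are in place. Handing in.

```bash
python3 -c "
from cell import robot
print(robot.sign_off())"
```

```text
the job is handed in; nothing more can be done
None
```

I handed the job in at about 22 s, with the guard hanging near the middle of the bar, the dish standing about 1 mm from below the spout tip, and the pump pressed to its stop twice and up again; nothing else was visibly moved, and no verdict was returned.

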